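# Torque up the slicer's knife clamp and shut its guard

## Task

The bench slicer has a new knife shaft and its clamp is only finger-tight. Slide the clear guard window that covers the orange clamp knob fully aside over or behind its neighbour, turn the knob clockwise and stop at the first click of its torque clutch (a second click wears the clutch), then slide the window fully shut again, leaving both windows shut. Do not disturb the bottle and jar beside the slicer or the beaker and label roll on top of it.

Things in the scene. Friction and masses are not known exactly. Their poses are not given: they have to be found in the camera images.
- slicer: White bench slicer with a sloping front, fixed to the table: 370 wide (y), 270 deep (x), 222 high. Origin on the table; its front faces its own -x (apron at x = -150, back at +120), +y is its left from where the robot stands. The sloping hatch has two bays behind two clear windows: one, left or right, holds the clamp with the orange knob, the other a fixed steel bearing.
- hatch (a point): Middle of the hatch, 55 before the slicer's origin and 160 over the table; axes as slicer. The hatch slopes 0.611 rad (35 deg) from level: outward normal (-0.574, 0, 0.819), up-slope (0.819, 0, 0.574) in these axes. Heights over the plane through it: right (rear) window 0, left (front) window and side cheeks 8, rails 80 to 100 up and down the slope 12, window grips 30.
- left_window_grip (a point): On the left window's grip, 8 below its top, in its middle. x up the slope, y to the slicer's left, z outward along the hatch normal. The grip is a black bar 70 long (x), 12 thick (y), 22 proud of the window; shut, it stands 148 left of the hatch's middle. Surfaces beside it lie at most 8 over the hatch plane, 14 below this point.
- right_window_grip (a point): The same point on the right window's grip, 148 right of the hatch's middle when shut; same axes and bar (30 proud of its window, whose face lies 8 lower, on the rear track).
- left_window (a joint): Travel (m) of the left window on the front track: 0 fully shut; grows as it slides to the slicer's right (-y), over its neighbour, to 0.132, fully aside. About 3 N of drag; stays where it is left. Each window is 170 wide; fully aside it leaves an opening 130 wide, centred 100 from the hatch's middle, over that bay.
- right_window (a joint): Travel (m) of the right window on the rear track: 0 fully shut; grows as it slides to the slicer's left (+y), behind its neighbour, to 0.132, fully aside. Drag and size as the left one.
- knob_grip (a point): On the turning axis of the orange knob, 8 below its top, 16 below the hatch plane; 100 left or right of the hatch's middle. z is the turning axis (hatch normal, outward), x lies along the knob's grip bar: 72 long, 14 thick, 32 high over a black skirt of 65 diameter. With the window aside nothing stands within 60 of the axis. White marks on bar and skirt lie toward +x.
- clamp_shaft (a joint): Turn (rad) of the clamp screw and of the graduated metal ring under the knob, growing clockwise as one looks at the knob. Starts loose, between -0.9 and 0.5. Its drag rises from about 0.1 to 0.35 N m as it tightens, and it stays where it is left. The clutch gives way when this is near 1.2; it may ease back by 0.1 as it clicks.
- clamp_knob (a joint): Turn (rad) of the knob ahead of the ring, clockwise: slip of the torque clutch. Creeps from 0 to about 0.15 as the torque rises to the set 0.35 N m, then the resistance drops away and the knob runs over a crest at 0.25 into the next notch (0.4 to 0.6): the first click (the white mark now stands about 27 deg ahead of the ring's red mark). Turned further it loads again and clicks a second time at 0.75.
- spray: Blue spray bottle, 55 x 120 x 256 high, standing beside the slicer (left or right); leave it alone. Origin: centre of its foot.
- seed_jar: Clear seed jar with a green lid, 95 diameter, 137 high, beside the slicer's other end; leave it alone. Origin: centre of its foot.
- label_roll: White roll of labels, 80 diameter, 40 high, on the slicer's flat top, left of the chute; leave it alone. Origin: centre of its underside.
- beaker: Green beaker, 78 diameter, 109 high, on the slicer's flat top, right of the chute; leave it alone. Origin: centre of its foot.

How it is judged:
By the outcome, as a careful person would: the job done as asked, in the order asked, and still so for the second after the job is handed in, with the robot touching nothing.
It also fails if it takes over 72 s, if anything falls off the work surface, if the arm or the gripper's body presses on something with over 40 N, if the wrist force passes 120 N, or if a joint passes its speed limit or range.

## Robot

A 7-joint arm with a two-finger parallel gripper is mounted at the origin on the work surface; the furniture and walls round the work are solid. World frame = base frame: x ahead of the robot, y to its left, z up, the work surface at z = 0. Lengths are in m, angles in rad, forces in N, time in s.
With the tool pointing down it reaches from about 0.35 to 0.9 m from the base axis. Payload 8.1 kg.
Tool frame: the origin (TCP) lies on the centre line of the jaws, within the pads' length; the fingertips stand 17 mm ahead of it and the grasp point (between the pads) lies 2 mm behind it; z points along the fingers, y is the direction in which the jaws open and shut (so a half turn about z gives the same grasp; the last joint's range is limited). The gripper opens to 92 mm and grips with 3 to 60 N. Pads are 19 mm wide; open, the fingers measure 130 mm over their backs; the gripper's body (75 mm by 190 mm) begins 47 mm behind the grasp point.
Start: joints at [1.216, 0.434, 0.025, 1.573, -0.012, 1.134, -0.075], TCP at [0.156, -0.605, 0.244] pointing down, gripper open.
Joint ranges: [-2.62, 2.62], [-0.44, 2.09], [-1.27, 1.32], [0.08, 2.57], [-1.32, 4.46], [0.12, 2], [-2.74, 2.74]. Speed limits (rad/s): [2.22, 2.22, 3.01, 3.01, 3.14, 3.14, 3.14].

## Interface

Orientations are given as a rotation vector (axis times angle).
In Python, from cell import arm gives the robot as it stands.
- The arm moves only by the shell command python3 -m creep 'ROWS' [FORCE]. ROWS is JSON, a list that holds one entry, the list of rows, each a list of 7 numbers: the shift along the world's x, y, z in cm, then the turn, a rotation vector about the world's x, y, z in degrees, then the opening, from -1 (shut) to 1 (fully open), so that 0 is half open. In form: [[[tx, ty, tz, ax, ay, az, jaw], ...]]. A call has 1 to 5 rows; each row is the pose to reach, as a shift and turn from the pose commanded when the call began; what a row does not reach only later rows make up. A row lasts 1/10 s, in which the tool goes at most 50 mm and 8.59 degrees, less where a joint would pass 70% of its speed; a pose out of reach is approached as far as the arm can. A call with a gripper value outside its range is refused whole. The fingers move at their own pace and stop on an object; FORCE is the grip in N (left out, the last holds). Time passes only in rows, so rows that repeat a pose let the fingers close. It gives the time, the measured TCP pose, the force and the opening at its end, in the units of the state.
- arm.observe(): the state, without advancing time (a new reading comes with each control period).
- arm.get_image(name): name is "side" or "top" or "wrist"; returns the picture (420x560x3 uint8, red, green, blue); there is no depth.
- arm.camera_model(name): a dict with "vfov" (degrees; the focal length in pixels is half the picture's height over the tangent of half this angle, whatever the lens; pixels are square), "cx", "cy" (the principal point, pixels), "k1" (the pictures are not rectified: a ray, as slopes to the right and down, at radius r is drawn at 1 + k1 r^2 times it, then the intrinsics apply), "cam_to_world" (4x4, takes a point from camera to world coordinates); the wrist camera has in their place "T_tool_cam" (4x4, takes a point from camera to tool coordinates, whose origin is the TCP and whose axes are the flange's). Camera axes: x right, y down, z forward; pixel columns grow to the right and rows downward; lengths in m; the calibration is good to about 2 mm. A picture is of the moment at which its call begins: read the wrist's pose just before it. camera_model takes no time and is no camera call.
- arm.sign_off(): hands the job in, once; it reports no verdict.
The state is a dict: "clock": time; "joints": joint angles; "dq": joint speeds; "joint_efforts": joint torques, N m; "position": TCP position; "ee_rot": TCP orientation; "force": force on the tool from outside, world axes, zero at the start; "ft_torque": the same for the moment, N m; "width": opening from 0.0 (shut) to 1.0 (fully open).
Only numpy, scipy, OpenCV 4.12 (cv2) and the standard library are available. Lean on these libraries where they do the work, as an engineer would, in place of code of your own. Each camera call takes 0.05 s, during which the arm holds its last target.

## Working session

There is one attempt and no reset: what is moved stays moved. The work goes in short steps, Python scripts to look and compute and a shell command to move; the robot and the scene stay as the last step left them, time stands still between calls to the robot, and variables do not carry over. Pictures are saved under pics/ and viewed, and the job is handed in when it is done.

```bash
ls; mkdir -p pics
python3 - <<'E'
from cell import arm
import cv2
s=arm.observe();print(s)
for n in ["side","top","wrist"]:
    im=arm.get_image(n);cv2.imwrite(f"pics/{n}0.png",im[:,:,::-1]);print(n,arm.camera_model(n))
E
```

```text
pics
{'clock': 0.0, 'joints': array([ 1.21641687,  0.43521908,  0.02497659,  1.57409078, -0.01160114,
        1.1339749 , -0.07512715]), 'dq': array([ 0.00141125,  0.00225138, -0.0011872 ,  0.00033125, -0.00098673,
       -0.0008272 , -0.00054693]), 'joint_efforts': array([-2.52306418e-04, -6.67846942e+01,  9.84722301e-01, -3.14450955e+01,
       -6.04982302e-02,  4.29686846e-02,  1.46723060e-04]), 'position': array([ 0.15553252, -0.60484865,  0.24294985]), 'ee_rot': array([-3.11525224e+00, -3.94103959e-01,  5.23719293e-04]), 'force': array([-0.1118328 ,  0.13240074,  0.28005919]), 'ft_torque': array([-0.04583659,  0.04925989,  0.01287754]), 'width': 1.001982450643934}
side {'vfov': 56.952700445454894, 'cx': 282.82501473316756, 'cy': 205.77795136762293, 'k1': -0.050907442214793514, 'cam_to_world': array([[-0.97430606,  0.19442093, -0.11370226,  0.72272144],
       [ 0.22516245,  0.82860396, -0.51255961,  0.40042163],
       [-0.00543817, -0.52499141, -0.85109015,  0.99530677],
       [ 0.        ,  0.        ,  0.        ,  1.        ]])}
top {'vfov': 42.850635323671746, 'cx': 280.4432177861082, 'cy': 215.52011584594257, 'k1': 0.0018321256045536272, 'cam_to_world': array([[ 0.02659652, -0.99514151,  0.09479456,  0.44265094],
       [-0.99962155, -0.02580941,  0.00952001, -0.12114189],
       [-0.00702716, -0.09501189, -0.99545133,  1.64577537],
       [ 0.        ,  0.        ,  0.        ,  1.        ]])}
wrist {'vfov': 63.84241585055356, 'cx': 283.7843113754707, 'cy': 203.5189114757341, 'k1': -0.05357708371099617, 'T_tool_cam': array([[ 5.18332156e-04, -9.53796007e-01, -3.00454502e-01,
         8.03122822e-02],
       [ 9.99999865e-01,  5.01276762e-04,  1.33851588e-04,
         4.70078082e-04],
       [ 2.29437499e-05, -3.00454531e-01,  9.53796139e-01,
        -1.41445991e-01],
       [ 0.00000000e+00,  0.00000000e+00,  0.00000000e+00,
         1.00000000e+00]])}
```

View pics/side0.png

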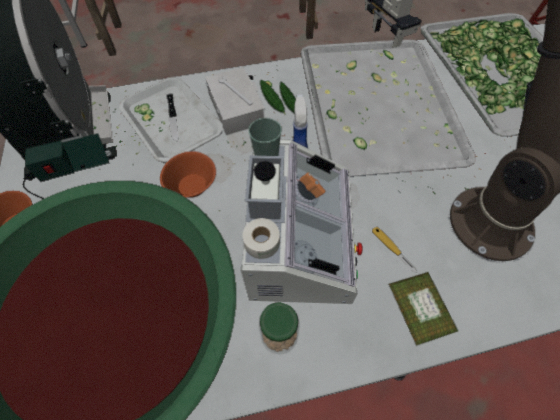

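View pics/top0.png

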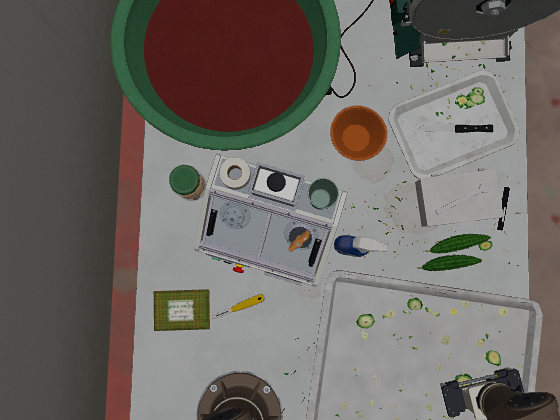

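View pics/wrist0.png

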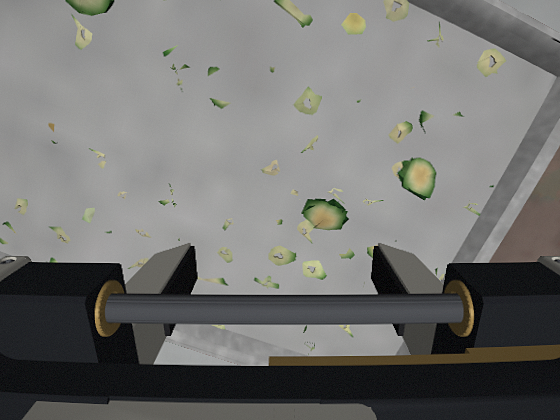

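The knob is in the right bay (top image ~(300,237)), so the right window has to slide left. I'll zoom in to measure.

Run:
```python
import cv2
t=cv2.imread('pics/top0.png');s=cv2.imread('pics/side0.png')
cv2.imwrite('pics/top0z.png',cv2.resize(t[140:300,150:400],None,fx=3.2,fy=3.2,interpolation=cv2.INTER_CUBIC))
cv2.imwrite('pics/side0z.png',cv2.resize(s[110:310,220:380],None,fx=3,fy=3,interpolation=cv2.INTER_CUBIC))
```

```text
(no output)
```

View pics/top0z.png

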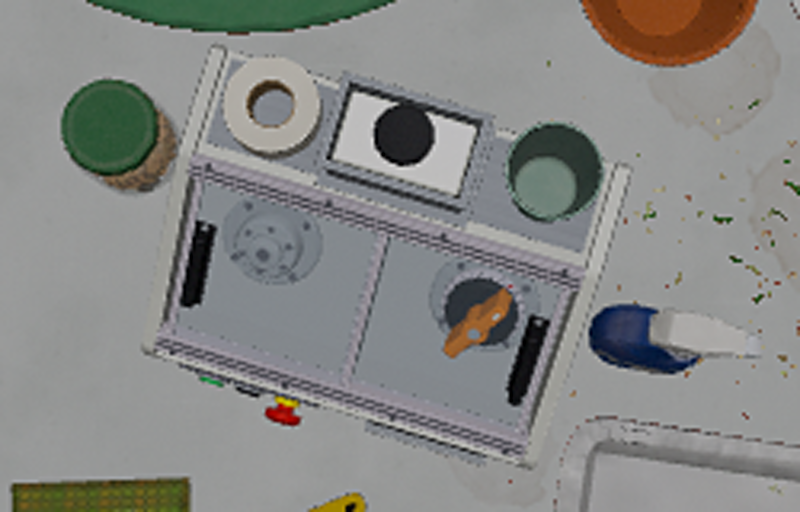

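View pics/side0z.png

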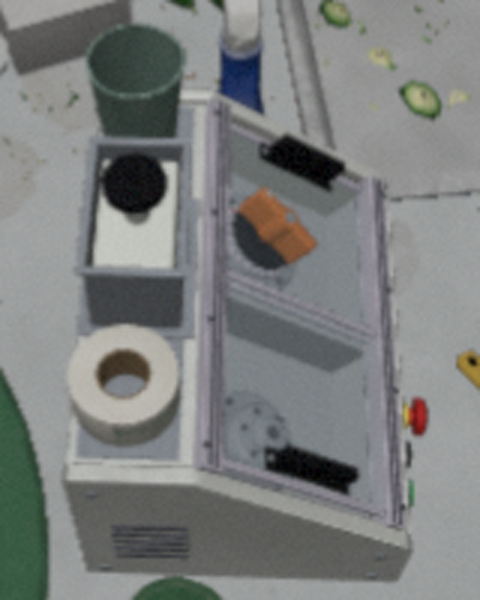

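```bash
cat > h.py <<'E'
import numpy as np, cv2
from scipy.spatial.transform import Rotation as R
from cell import arm
def intr(m):
    f=210/np.tan(np.radians(m['vfov'])/2); return np.array([[f,0,m['cx']],[0,f,m['cy']],[0,0,1]]),np.array([m['k1'],0,0,0,0.])
def pose(n,s=None):
    m=arm.camera_model(n)
    if n!='wrist': return m['cam_to_world']
    s=s or arm.observe(); T=np.eye(4);T[:3,:3]=R.from_rotvec(s['ee_rot']).as_matrix();T[:3,3]=s['position'];return T@m['T_tool_cam']
def ray(n,uv,T=None):
    K,d=intr(arm.camera_model(n)); T=pose(n) if T is None else T
    x,y=cv2.undistortPoints(np.array([[uv]],float),K,d)[0,0]; v=T[:3,:3]@[x,y,1]; return T[:3,3],v/np.linalg.norm(v)
def proj(n,P,T=None):
    K,d=intr(arm.camera_model(n)); T=pose(n) if T is None else T; W=np.linalg.inv(T)
    return cv2.projectPoints(np.atleast_2d(np.array(P,float)),cv2.Rodrigues(W[:3,:3])[0],W[:3,3],K,d)[0][:,0]
def tri(a,b):
    (o,u),(p,v)=a,b; s=np.linalg.lstsq(np.c_[u,-v],p-o,rcond=None)[0]; A=o+s[0]*u;B=p+s[1]*v; return (A+B)/2,np.linalg.norm(A-B)
def plane(r,p0,n):
    o,v=r; return o+v*((p0-o)@n)/(v@n)
E
python3 - <<'E'
from h import *
t=cv2.imread('pics/top0.png');s=cv2.imread('pics/side0.png')
def blobs(im,x0,x1,y0,y1,th):
    g=im.max(axis=2)
    m=np.zeros(g.shape,np.uint8); m[y0:y1,x0:x1]=(g[y0:y1,x0:x1]<th)
    n,l,st,c=cv2.connectedComponentsWithStats(m)
    for i in range(1,n):
        if st[i,4]>25: print(st[i],c[i],cv2.minAreaRect(np.argwhere(l==i)[:,::-1].astype(np.float32)))
    o=im.astype(int);b,gg,r=o[...,0],o[...,1],o[...,2]
    m=np.zeros(g.shape,np.uint8); m[y0:y1,x0:x1]=((r>b+50)&(r>gg+30))[y0:y1,x0:x1]
    n,l,st,c=cv2.connectedComponentsWithStats(m)
    for i in range(1,n):
        if st[i,4]>25: print('orange',st[i],c[i],cv2.minAreaRect(np.argwhere(l==i)[:,::-1].astype(np.float32)))
blobs(t,195,340,195,275,45)
print()
blobs(s,285,360,140,285,45)
E
```

```text
[207 209  10  27 153] [211.25490196 222.51633987] ((211.32693481445312, 222.3654022216797), (5.883484840393066, 26.475679397583008), 11.309932708740234)
[309 239  13  28 165] [314.14545455 251.98181818] ((313.8500061035156, 252.45001220703125), (6.324555397033691, 28.144271850585938), 18.434947967529297)
orange [289 230  21  22 173] [299.02312139 240.39306358] ((298.86474609375, 240.74119567871094), (9.00261402130127, 26.899375915527344), 40.601295471191406)
orange [233 266  11   7  50] [238.02 269.3 ] ((238.15000915527344, 269.0500183105469), (10.435516357421875, 5.692099571228027), 18.434947967529297)

[307 156  27  17 227] [320.78854626 163.52863436] ((320.60003662109375, 163.30001831054688), (25.491174697875977, 9.838699340820312), 26.56505012512207)
[309 259  30  15 228] [323.79385965 265.88157895] ((323.1669616699219, 265.5943298339844), (30.363994598388672, 8.443687438964844), 16.927513122558594)
orange [300 173  25  24 275] [312.03272727 184.86181818] ((312.0882263183594, 184.85293579101562), (26.357053756713867, 12.039640426635742), 49.398704528808594)
orange [356 243   4  12  35] [357.82857143 248.34285714] ((357.5, 248.5), (11.0, 3.0), 90.0)
```

Run:
```python
from h import *
L=tri(ray('top',(211.25,222.5)),ray('side',(323.8,265.9)))
Rr=tri(ray('top',(314.1,252.1)),ray('side',(320.8,163.5)))
k=tri(ray('top',(299,240.4)),ray('side',(312,184.9)))
for q in (L,Rr,k):print(q)
d=L[0]-Rr[0];print(np.linalg.norm(d),d, 'yaw',np.arctan2(-d[0],d[1]))
yaw=np.arctan2(-d[0],d[1]); mid=(L[0]+Rr[0])/2
Rz=R.from_euler('z',yaw).as_matrix(); Y=Rz[:,1];N=Rz@[-.574,0,.819];U=Rz@[.819,0,.574]
H=mid-0.019*N; print('H',H,'Y',Y,'N',N,'U',U,'yawdeg',np.degrees(yaw))
H[2]=.16;O=H-Rz@[-.055,0,.16];print('O',O)
# corners
for n in('top','side'):
    im=cv2.imread(f'pics/{n}0.png')
    pts=[O+Rz@np.array(p) for p in ([-.15,.185,0],[-.15,-.185,0],[.12,.185,.222],[.12,-.185,.222])]+[H+.03*N+s*.148*Y+a*.035*U for s in(1,-1) for a in(1,-1)]+[H-.1*Y-.008*N]
    for p in proj(n,pts): cv2.circle(im,tuple(int(round(4*v)) for v in p),6,(0,0,255),-1,shift=2) if 0 else cv2.circle(im,tuple(np.round(p).astype(int)),1,(0,0,255),-1)
    a=im[140:300,150:400] if n=='top' else im[110:310,220:380]
    cv2.imwrite(f'pics/{n}chk.png',cv2.resize(a,None,fx=3,fy=3,interpolation=cv2.INTER_NEAREST))
```

```text
(array([0.55840764, 0.08358233, 0.17352553]), np.float64(0.00027782106759091093))
(array([ 0.48407872, -0.20197433,  0.17215051]), np.float64(0.000868607407063751))
(array([ 0.51723924, -0.16086285,  0.14003826]), np.float64(0.000295060018047169))
0.2950750536406002 [0.07432892 0.28555666 0.00137502] yaw -0.25464420697818707
H [ 0.53179749 -0.06194323  0.15727702] Y [0.2519011  0.96775298 0.        ] N [-0.55549021  0.14459123  0.819     ] U [ 0.79258969 -0.206307    0.574     ] yawdeg -14.590038337305906
O [ 0.58502391 -0.07579779  0.        ]
```

View pics/topchk.png

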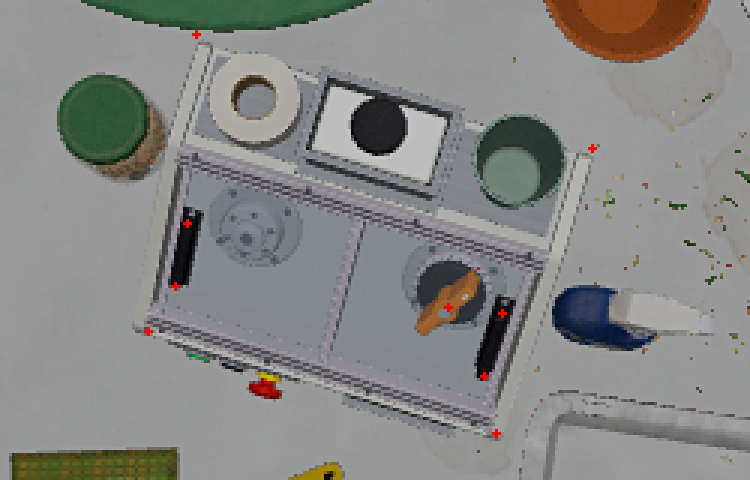

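View pics/sidechk.png

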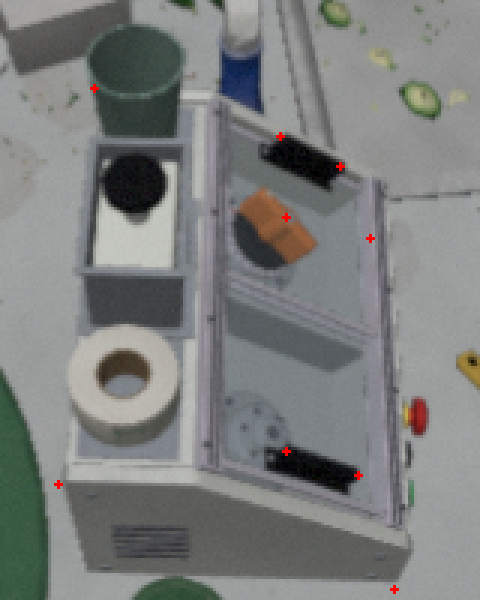

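```bash
cat >> h.py <<'E'
yaw=np.radians(-14.59)
Rz=R.from_euler('z',yaw).as_matrix(); Y=Rz[:,1];N=Rz@[-np.sin(np.radians(35)),0,np.cos(np.radians(35))];U=np.cross(Y,N)
mid=(np.array([0.55840764, 0.08358233, 0.17352553])+np.array([ 0.48407872, -0.20197433,  0.17215051]))/2
H=mid-.017*N; H[2]=.16
M=np.c_[U,Y,N]
def hat(p): return M.T@(np.asarray(p)-H)   # world->hatch coords (U,Y,N)
def wor(p): return H+M@np.asarray(p,float)
def goal(p,xdir,cur=None):
    """p hatch coords; xdir: tool x in hatch (U,Y). gives shift cm & rotvec deg from measured pose"""
    s=arm.observe(); x=U*xdir[0]+Y*xdir[1]; x/=np.linalg.norm(x); z=-N; T=np.c_[x,np.cross(z,x),z]
    C=R.from_rotvec(s['ee_rot']); 
    return np.round((wor(p)-s['position'])*100,2), np.round((R.from_matrix(T)*C.inv()).as_rotvec(degrees=True),2)
def tool():
    s=arm.observe();C=R.from_rotvec(s['ee_rot']).as_matrix()
    print('t',round(s['clock'],2),'hatch mm',np.round(hat(s['position'])*1000,1),'x',np.round(M.T@C[:,0],3),'z',np.round(M.T@C[:,2],3),'F',np.round(M.T@s['force'],1),'T',np.round(M.T@s['ft_torque'],3),'w',round(s['width']*92,1),'j',np.round(s['joints'],2))
E
python3 - <<'E'
from h import *
print(H, hat([.5172,-.1609,.14])*1000)
# spray: blue in both
for n in('top','side'):
    im=cv2.imread(f'pics/{n}0.png').astype(int); b,g,r=im[...,0],im[...,1],im[...,2]
    m=((b>r+40)&(b>g+20)).astype(np.uint8); k,l,st,c=cv2.connectedComponentsWithStats(m)
    for i in range(1,k):
        if st[i,4]>20: print(n,st[i],c[i])
for z in(.1,.15,.2): print('spray top blue',z,[hat(plane(ray('top',p),np.array([0,0,z]),np.array([0,0,1.])))*1000 for p in((334,245),(369,255),(360,236))], [plane(ray('top',p),np.array([0,0,z]),np.array([0,0,1.])) for p in((334,245),(388,247))])
tool()
print(goal([0,-.148,.14],(0,1)))
E
python3 - <<'E'
import cv2
s=cv2.imread('pics/side0.png')
cv2.imwrite('pics/sidespray.png',cv2.resize(s[70:170,230:350],None,fx=5,fy=5,interpolation=cv2.INTER_CUBIC))
E
```

```text
[ 0.53067955 -0.06165223  0.16      ] [ -1.67800532 -99.44284527 -23.2405398 ]
top [335 236  32  20 218] [348.55963303 245.29357798]
side [294 129  12  16 167] [299.79041916 136.09580838]
spray top blue 0.1 [array([ -10.46155631, -200.50722778,  -65.92121474]), array([ -10.29162867, -304.92938824,  -66.04019935]), array([  27.07805028, -265.62528615,  -92.20673025])] [array([ 0.50847   , -0.26305962,  0.1       ]), array([ 0.50680834, -0.41857138,  0.1       ])]
spray top blue 0.15 [array([  15.58230368, -196.60104965,  -23.11859239]), array([  15.7467348 , -297.64554727,  -23.2337283 ]), array([  51.90764565, -259.61278455,  -48.55387067])] [array([ 0.506341  , -0.25846911,  0.15      ]), array([ 0.50473309, -0.40895066,  0.15      ])]
spray top blue 0.2 [array([  41.62616367, -192.69487151,   19.68402996]), array([  41.78509827, -290.36170629,   19.57274275]), array([  76.73724103, -253.60028296,   -4.90101108])] [array([ 0.504212  , -0.25387861,  0.2       ]), array([ 0.50265784, -0.39932994,  0.2       ])]
t 0.15 hatch mm [-137.6 -620.3  197.8] x [ 0.716  0.485 -0.502] z [-0.574  0.001 -0.819] F [ 0.2  0.4 -0.1] T [-0.013  0.023 -0.017] w 91.9 j [ 1.22  0.44  0.02  1.57 -0.01  1.13 -0.08]
(array([26.01, 42.03,  3.16]), array([-26.01, -25.94,  59.  ]))
```

View pics/sidespray.png

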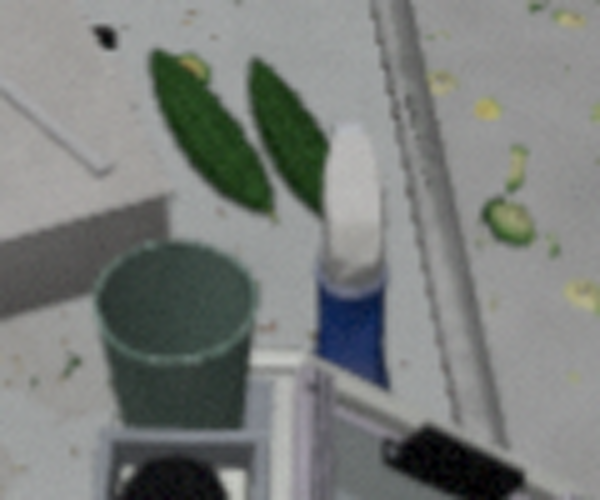

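```bash
python3 -c "
from h import *
print(goal([0,-.148,.20],(0,1)))"; python3 -m creep '[[[2,3,4,-6,-6,8,1],[4,7,7,-9,-9,16,1],[6,11,9,-12,-12,24,1],[8,15,10,-13,-13,29,1],[10,19,11,-13,-13,29,1]]]'; python3 -c "
from h import *
tool();print(goal([0,-.148,.20],(0,1)))"
```

```text
(array([22.68, 42.9 ,  8.07]), array([-26.01, -25.94,  59.  ]))
clock: 0.65
position: [0.2549, -0.4135, 0.3541]
ee_rot: [2.666, 1.076, 0.282]
force: [0.6, -0.6, 0.3]
width: 1.004
t 0.65 hatch mm [ -34.7 -410.   261.3] x [ 0.465  0.857 -0.223] z [-0.297 -0.086 -0.951] F [ 0.8 -0.5 -0.1] T [ 0.081  0.249 -0.085] w 92.4 j [ 1.23 -0.02 -0.21  1.92 -0.18  0.96  0.3 ]
(array([12.75, 23.75, -3.03]), array([-12.95, -12.77,  29.72]))
```

```bash
python3 -m creep '[[[3,5,0,-3,-3,7,1],[6,10,-1,-6,-6,15,1],[9,15,-1.5,-9,-9,22,1],[11,20,-2.5,-13,-13,30,1],[12.8,23.8,-3,-13,-12.8,29.7,1]]]'
python3 - <<'E'
from h import *
tool();print(goal([0,-.148,.20],(0,1)))
s=arm.observe();np.savez('w1.npz',T=pose('wrist',s));cv2.imwrite('pics/w1.png',arm.get_image('wrist')[:,:,::-1])
E
```

```text
clock: 1.15
position: [0.3727, -0.1964, 0.3254]
ee_rot: [2.062, 1.603, 0.502]
force: [1.2, -0.1, 0.8]
width: 1.002
t 1.15 hatch mm [  -2.6 -170.2  203.7] x [-0.005  1.    -0.   ] z [ 0. -0. -1.] F [1.5 0.2 0. ] T [0.013 0.494 0.011] w 92.2 j [ 1.   -0.27 -0.4   2.3  -0.56  0.57  0.74]
(array([ 0.97,  2.04, -0.15]), array([ 0.19, -0.04, -0.23]))
```

View pics/w1.png

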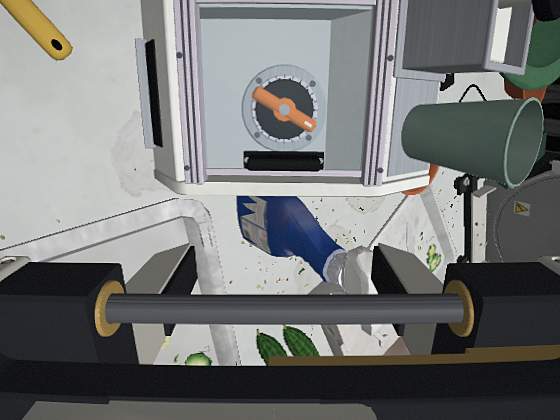

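Run:
```python
from h import *
im=cv2.imread('pics/w1.png');T=np.load('w1.npz')['T']
cv2.imwrite('pics/w1z.png',cv2.resize(im[50:200,170:390],None,fx=3.6,fy=3.6,interpolation=cv2.INTER_CUBIC))
def h(p,n): return np.round(hat(plane(ray('wrist',p,T),wor([0,0,n]),N))*1000,1)
for p in((244,152),(324,152),(244,170),(324,170)): print(p,h(p,.03),h(p,0))
print('knob',h((284,110),-.008),'rails',h((182,100),.012),h((381,100),.012))
```

```text
(244, 152) [ -40.5 -138.6   30. ] [ -44.  -143.3    0. ]
(324, 152) [  34.6 -138.2   30. ] [  38.2 -142.8   -0. ]
(244, 170) [ -41.  -155.8   30. ] [ -44.5 -162.1    0. ]
(324, 170) [  35.3 -155.4   30. ] [  39.  -161.7   -0. ]
knob [  -3.1 -101.5   -8. ] rails [-100.6  -91.6   12. ] [ 89.5 -90.7  12. ]
```

View pics/w1z.png

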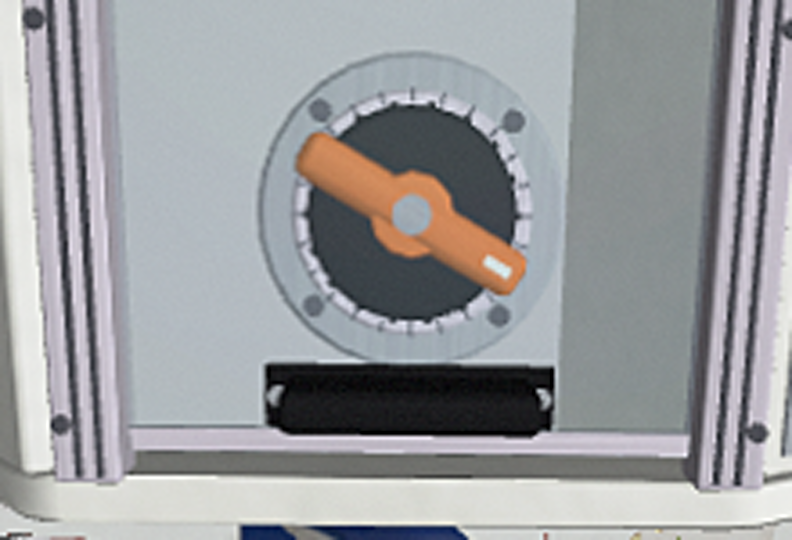

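```bash
cat >> h.py <<'E'
H=H-.003*U-.0015*Y
E
python3 -c "
from h import *
tool();print(goal([0,-.147,.10],(0,1)),goal([0,-.147,.045],(0,1)))"
```

```text
t 1.2 hatch mm [ 2.000e-01 -1.598e+02  2.024e+02] x [-0.005  1.     0.005] z [-0.003  0.005 -1.   ] F [-1.8  7.9 -0.8] T [ 0.639  0.68  -0.031] w 91.8 j [ 1.   -0.27 -0.42  2.3  -0.56  0.57  0.72]
(array([ 5.99, -0.24, -8.4 ]), array([-0.14, -0.16, -0.39])) (array([  9.04,  -1.03, -12.9 ]), array([-0.14, -0.16, -0.39]))
```

```bash
python3 -m creep '[[[0,0,0,0,0,0,1],[0,0,0,0,0,0,1]]]' >/dev/null; python3 -c "
from h import *
tool();print(goal([0,-.147,.10],(0,1)),goal([0,-.147,.045],(0,1)))"
```

```text
t 1.4 hatch mm [   2.8 -169.9  204.1] x [ 0.005  1.    -0.001] z [-0.001 -0.001 -1.   ] F [ 1.  -0.6 -0.4] T [-0.039  0.565  0.009] w 92.2 j [ 1.01 -0.27 -0.4   2.29 -0.56  0.57  0.72]
(array([ 6.13,  0.77, -8.69]), array([-0.13, -0.  ,  0.27])) (array([  9.18,  -0.03, -13.19]), array([-0.13, -0.  ,  0.27]))
```

```bash
python3 -m creep '[[[0.8,2,-1,0,0,0,1],[3,1.6,-4.5,0,0,0,1],[6.1,0.8,-8.7,0,0,0,1],[6.1,0.8,-8.7,0,0,0.3,1],[6.1,0.8,-8.7,0,0,0.3,1]]]' >/dev/null; python3 -c "
from h import *
tool();print(goal([0,-.147,.028],(0,1)),goal([0,-.147,.045],(0,1)))
cv2.imwrite('pics/s2.png',cv2.resize(arm.get_image('side')[60:310,220:460,::-1],None,fx=2.3,fy=2.3))"
```

```text
t 1.9 hatch mm [  -1.9 -147.4   98.6] x [0.004 1.    0.005] z [-0.005  0.005 -1.   ] F [1.5 0.2 0.6] T [ 0.008  0.577 -0.   ] w 92.3 j [ 1.03 -0.02 -0.65  2.36 -0.41  0.2   0.5 ]
(array([ 4.07, -1.02, -5.67]), array([-0.42, -0.2 ,  0.04])) (array([ 3.13, -0.77, -4.28]), array([-0.42, -0.2 ,  0.04]))
```

View pics/s2.png

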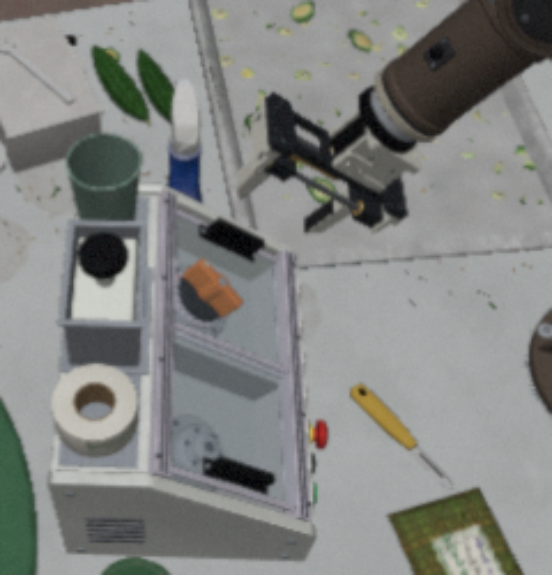

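```bash
python3 -m creep '[[[1.6,-0.4,-2.1,0,0,0,1],[3.1,-0.8,-4.3,0,0,0,1],[3.6,-0.9,-5,0,0,0,1],[4.1,-1,-5.7,0,0,0,1],[4.1,-1,-5.7,0,0,0,1]]]' >/dev/null; python3 -c "
from h import *
tool();print(goal([0,-.147,.028],(0,1)))
s=arm.observe();np.savez('w2.npz',T=pose('wrist',s));cv2.imwrite('pics/w2.png',arm.get_image('wrist')[:,:,::-1])"
```

```text
t 2.45 hatch mm [  -8.  -158.4   53.7] x [-0.002  1.    -0.031] z [-0.03  -0.032 -0.999] F [ 0.3 -0.2 -0.4] T [-0.037  0.574 -0.01 ] w 92.0 j [ 1.03  0.13 -0.73  2.36  0.69  0.13 -0.6 ]
(array([ 2.35,  0.57, -1.65]), array([ 1.04, -2.07,  0.97]))
```

View pics/w2.png

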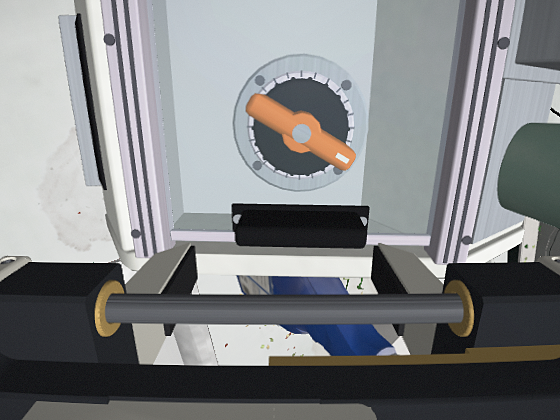

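```bash
python3 -c "
from h import *
print(goal([0,-.147,.055],(0,1)))"; python3 -m creep '[[[0.5,1.2,0.2,1,-2,1,1],[0.8,1.2,0.3,1,-2,1,1],[0.8,1.2,0.3,1,-2,1,1],[0.8,1.2,0.3,1,-2,1,1],[0.8,1.2,0.3,1,-2,1,1]]]' >/dev/null; python3 -c "
from h import *
tool();print(goal([0,-.147,.055],(0,1)))"
```

```text
(array([0.8, 1. , 0.6]), array([ 1.06, -2.05,  0.98]))
t 3.0 hatch mm [  -3.6 -143.4   52.3] x [-0.001  1.     0.004] z [-0.004  0.004 -1.   ] F [-0.  -0.7  0.2] T [-0.015  0.596 -0.014] w 91.7 j [ 1.21  0.17 -0.95  2.37  1.    0.12 -0.9 ]
(array([ 0.04, -0.39,  0.43]), array([-0.18, -0.17, -0.17]))
```

```bash
python3 -m creep '[[[0.3,-0.4,-0.2,0,0,0,1],[0.6,-0.4,-0.7,0,0,0,1],[1,-0.5,-1.2,0,0,0,1],[1,-0.5,-1.2,0,0,0,1],[1,-0.5,-1.2,0,0,0,1]]]' >/dev/null; python3 -c "
from h import *
tool();print(goal([0,-.147,.028],(0,1)))"
```

```text
t 3.5 hatch mm [  -1.8 -144.4   35.8] x [-0.002  1.     0.006] z [-0.004  0.006 -1.   ] F [0.4 0.1 0.7] T [0.025 0.579 0.014] w 92.0 j [ 1.11  0.2  -0.86  2.37  1.33  0.12 -1.23]
(array([ 0.51, -0.4 , -0.53]), array([-0.28, -0.18, -0.31]))
```

```bash
python3 -m creep '[[[0.3,-0.3,-0.3,0,0,0,1],[0.5,-0.4,-0.6,0,0,0,1],[0.5,-0.4,-0.6,0,0,0,1]]]' >/dev/null; python3 -c "
from h import *
tool();print(goal([0,-.147,.028],(0,1)))
s=arm.observe();np.savez('w3.npz',T=pose('wrist',s));cv2.imwrite('pics/w3.png',arm.get_image('wrist')[:,:,::-1])"
```

```text
t 3.8 hatch mm [  -0.4 -147.3   27.5] x [-0.001  1.     0.006] z [-0.004  0.006 -1.   ] F [-0.4 -0.1  0.1] T [ 0.05   0.531 -0.02 ] w 92.2 j [ 1.07  0.22 -0.82  2.36  1.47  0.12 -1.37]
(array([0.01, 0.03, 0.07]), array([-0.3 , -0.17, -0.27]))
```

View pics/w3.png

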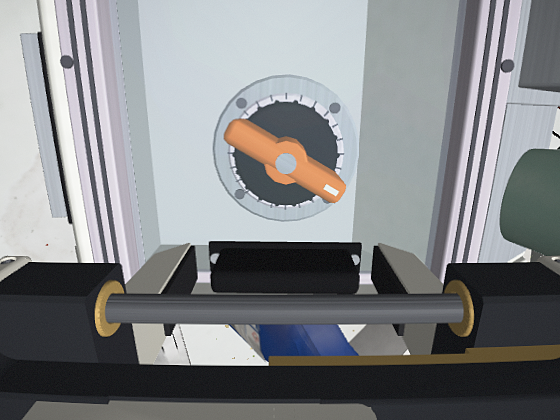

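```bash
python3 -c "
from h import *
T=np.load('w3.npz')['T']
def h(p,n): return np.round(hat(plane(ray('wrist',p,T),wor([0,0,n]),N))*1000,1)
print(h((285,258),.03),h((285,291),.03),h((212,275),.03),h((358,275),.03),h((286,163),-.008),h((93,200),.012),h((467,200),.012))
TT=T@np.linalg.inv(arm.camera_model('wrist')['T_tool_cam']);
print(proj('wrist',[(TT@np.array([x,y,.017,1]))[:3] for x in(-.0095,.0095) for y in(-.046,.046)],T))"
```

```text
[  -0.5 -136.8   30. ] [  -0.4 -154.1   30. ] [ -34.6 -145.7   30. ] [  33.7 -145.5   30. ] [ -0.  -99.8  -8. ] [ -96.3 -114.6   12. ] [  89.8 -114.1   12. ]
[[198.62860751 275.18979715]
 [371.00657051 275.11730936]
 [195.68935067 242.53099071]
 [374.02382391 242.47720766]]
```

```bash
python3 -m creep '[[[0,0,0,0,0,0,0.4],[0,0,0,0,0,0,0.2],[0,0,0,0,0,0,0.2],[0,0,0,0,0,0,0.2],[0,0,0,0,0,0,0.2]]]' 15; python3 -c "
from h import *
tool();print(np.round(Y*13.2,2))"
```

```text
clock: 4.35
position: [0.4756, -0.201, 0.1808]
ee_rot: [2.069, 1.605, 0.508]
force: [-1.8, -0.5, 5.0]
width: 0.762
t 4.35 hatch mm [   0.  -147.2   27.5] x [-0.001  1.     0.006] z [-0.003  0.006 -1.   ] F [ 1.5 -0.9  5. ] T [-0.091  0.353 -0.101] w 70.1 j [ 1.07  0.22 -0.82  2.36  1.47  0.12 -1.37]
[ 3.33 12.77  0.  ]
```

```bash
python3 -m creep '[[[0.25,0.97,0,0,0,0,0.2],[0.63,2.42,0,0,0,0,0.2],[1.0,3.87,0,0,0,0,0.2],[1.26,4.84,0,0,0,0,0.2],[1.26,4.84,0,0,0,0,0.2]]]' 20; python3 -c "
from h import *
tool()"
```

```text
clock: 4.85
position: [0.489, -0.1512, 0.1809]
ee_rot: [2.068, 1.607, 0.51]
force: [6.4, 0.3, -1.9]
width: 0.761
t 4.85 hatch mm [  0.4 -95.7  27.3] x [-0.002  1.     0.008] z [-0.003  0.008 -1.   ] F [ 3.9  1.9 -5. ] T [ 0.466  0.051 -0.274] w 70.1 j [ 0.97  0.22 -0.89  2.38  1.55  0.23 -1.58]
```

```bash
python3 -m creep '[[[0.5,1.94,0,0,0,0,0.2],[1.0,3.87,0,0,0,0,0.2],[1.5,5.81,0,0,0,0,0.2],[1.9,7.36,0,0,0,0,0.2],[2.04,7.9,0,0,0,0,0.2]]]' 20; python3 -c "
from h import *
tool()"
```

```text
clock: 5.35
position: [0.5099, -0.0735, 0.1809]
ee_rot: [2.07, 1.603, 0.509]
force: [13.1, -5.8, -8.2]
width: 0.764
t 5.35 hatch mm [  0.9 -15.2  27. ] x [-0.     1.     0.006] z [-0.003  0.006 -1.   ] F [  6.9  -2.3 -14.9] T [-0.691 -0.799 -0.096] w 70.3 j [ 0.78  0.26 -0.98  2.36  1.51  0.42 -1.74]
```

```bash
python3 -m creep '[[[0.05,0.2,0,0,0,0,0.2],[0.05,0.2,0,0,0,0,0.2],[0.05,0.2,0,0,0,0,0.2]]]' 20; python3 -c "
from h import *
tool();cv2.imwrite('pics/w4.png',arm.get_image('wrist')[:,:,::-1]);cv2.imwrite('pics/t4.png',cv2.resize(arm.get_image('top')[140:300,150:400,::-1],None,fx=3.2,fy=3.2,interpolation=2))"
```

```text
clock: 5.65
position: [0.5099, -0.0734, 0.1809]
ee_rot: [2.07, 1.601, 0.507]
force: [12.2, -6.7, -7.8]
width: 0.76
t 5.65 hatch mm [  1.  -15.1  27. ] x [0.001 1.    0.004] z [-0.003  0.004 -1.   ] F [  6.6  -3.4 -14.1] T [-0.758 -0.707  0.199] w 69.9 j [ 0.78  0.26 -0.98  2.36  1.51  0.42 -1.74]
```

View pics/w4.png

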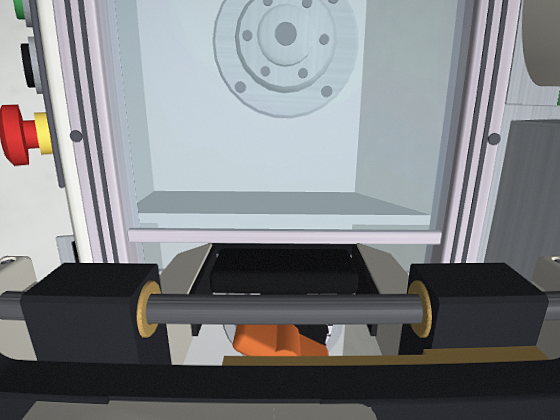

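View pics/t4.png

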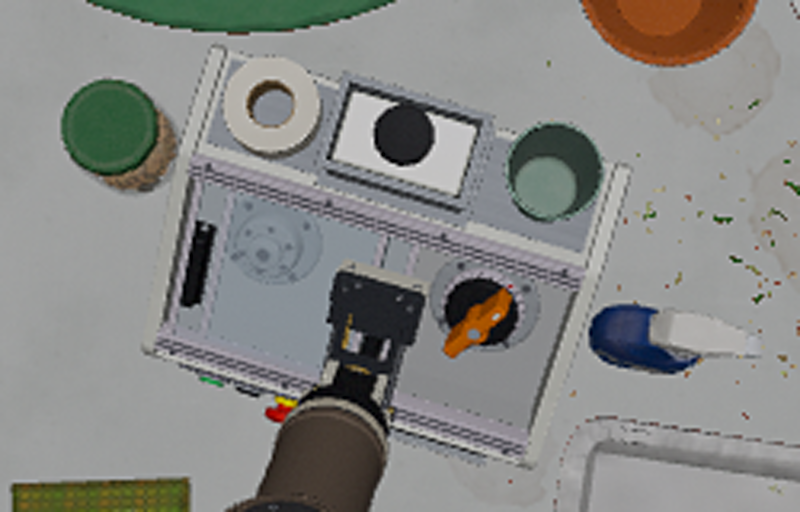

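```bash
python3 -m creep '[[[0,0,0,0,0,0,0.6],[0,0,0,0,0,0,1],[0,0,0,0,0,0,1],[-1.1,0.3,1.6,0,0,0,1],[-3.3,0.9,4.9,0,0,0,1]]]' 20; python3 -c "
from h import *
tool();print(goal([0,-.1,.08],(.866,-.5)), N*8.59)"
```

```text
clock: 6.25
position: [0.4835, -0.0665, 0.2121]
ee_rot: [2.076, 1.61, 0.499]
force: [-0.8, -0.5, -0.2]
width: 1.002
t 6.25 hatch mm [ -3.5 -15.1  68.2] x [-0.001  1.     0.005] z [-0.013  0.005 -1.   ] F [-0.7 -0.7  0.2] T [-0.037  0.699 -0.007] w 92.2 j [ 0.89  0.12 -1.04  2.36  1.14  0.33 -1.4 ]
(array([-2.52, -8.12,  1.17]), array([ 65.85, -17.32, -98.92])) [-4.76814066  1.24111899  7.03651606]
```

```bash
python3 -m creep '[[[-0.5,-1.6,0.2,4.7,-1.2,-7,1],[-1,-3.2,0.5,9.4,-2.5,-14,1],[-1.5,-4.9,0.8,14.1,-3.7,-21,1],[-2,-6.5,1,18.8,-4.9,-28,1],[-2.5,-8.1,1.2,23.5,-6.2,-35,1]]]' >/dev/null; python3 -c "
from h import *
tool();print(goal([0,-.1,.08],(.866,-.5)))"
```

```text
t 6.75 hatch mm [   1.2 -100.9   80.3] x [0.68  0.733 0.001] z [-0.006  0.006 -1.   ] F [-0.3  0.6 -0.5] T [0.018 0.695 0.018] w 91.5 j [ 1.28  0.07 -1.1   2.36  0.52  0.17 -1.28]
(array([-0.05,  0.11, -0.09]), array([ 42.39, -11.06, -63.5 ]))
```

```bash
python3 -m creep '[[[0,0,0,4.7,-1.2,-7,1],[0,0,0,9.4,-2.5,-14,1],[0,0,0,14.1,-3.7,-21,1],[0,0,0,18.8,-4.9,-28,1],[0,0,0,23.5,-6.2,-35,1]]]' >/dev/null;python3 -m creep '[[[0,0,0,4.7,-1.2,-7,1],[0,0,0,9.4,-2.5,-14,1],[0,0,0,14.1,-3.7,-21,1],[0,0,0,18.8,-4.9,-28,1],[0,0,0,18.8,-4.9,-28.3,1]]]' >/dev/null
python3 - <<'E'
from h import *
tool();print(goal([0,-.1,.08],(.866,-.5)))
s=arm.observe();np.savez('w5.npz',T=pose('wrist',s));cv2.imwrite('pics/w5.png',arm.get_image('wrist')[:,:,::-1])
E
```

```text
t 7.75 hatch mm [   0.8 -100.3   80.1] x [ 0.868 -0.497  0.002] z [ 0.002 -0.    -1.   ] F [ 0.8  0.4 -0.2] T [ 0.061  0.679 -0.003] w 92.0 j [ 0.97  0.03 -0.79  2.38  0.45  0.14 -2.58]
(array([-0.05,  0.05, -0.05]), array([ 0.15,  0.05, -0.16]))
```

View pics/w5.png

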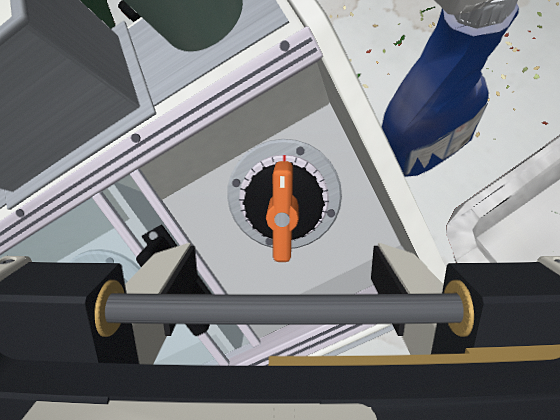

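```bash
for i in 1; do :; done
python3 -m creep '[[[0,0,0,-4.7,1.2,7,1],[0,0,0,-9.4,2.5,14,1],[0,0,0,-14.1,3.7,21,1],[0,0,0,-18.8,4.9,28,1],[0,0,0,-23.5,6.2,35,1]]]' >/dev/null
python3 -m creep '[[[0,0,0,-4.7,1.2,7,1],[0,0,0,-9.4,2.5,14,1],[0,0,0,-14.1,3.7,21,1],[0,0,0,-18.8,4.9,28,1],[0,0,0,-23.5,6.2,35,1]]]' >/dev/null
python3 -m creep '[[[0,0,0,-4.7,1.2,7,1],[0,0,0,-9.4,2.5,14,1],[0,0,0,-14.1,3.7,21,1],[0,0,0,-18.8,4.9,28,1],[0,0,0,-23.5,6.2,35,1]]]' >/dev/null
python3 -m creep '[[[0,0,0,-4.7,1.2,7,1],[0,0,0,-9.4,2.5,14,1],[0,0,0,-14.1,3.7,21,1],[0,0,0,-18.8,4.9,28,1],[0,0,0,-23.5,6.2,35,1]]]' >/dev/null
python3 - <<'E'
from h import *
tool();print(goal([0,-.1,.08],(-.866,.5)))
E
```

```text
t 9.8 hatch mm [   0.8 -100.4   80.1] x [-0.781  0.625  0.007] z [-0.01  -0.002 -1.   ] F [ 0.   0.2 -0.4] T [ 0.066  0.545 -0.012] w 92.2 j [ 1.41  0.11 -1.25  2.35  0.73  0.21  0.16]
(array([-0.05,  0.06, -0.06]), array([-4.81,  0.64,  7.19]))
```

```bash
python3 -m creep '[[[0,0,0,-4.7,0.7,7,1],[0,0,0,-4.8,0.7,7.2,1],[0,0,0,-4.8,0.7,7.2,1]]]' >/dev/null
python3 - <<'E'
from h import *
tool();print(goal([0,-.1,.08],(-.866,.5)))
s=arm.observe();np.savez('w6.npz',T=pose('wrist',s));cv2.imwrite('pics/w6.png',arm.get_image('wrist')[:,:,::-1])
E
```

```text
t 10.1 hatch mm [   0.9 -100.6   80.1] x [-0.861  0.509  0.001] z [-0.001 -0.    -1.   ] F [-0.3  0.5 -0.4] T [ 0.053  0.533 -0.028] w 92.0 j [ 1.42  0.1  -1.25  2.36  0.76  0.19  0.27]
(array([-0.06,  0.07, -0.06]), array([-0.35,  0.03,  0.5 ]))
```

View pics/w6.png

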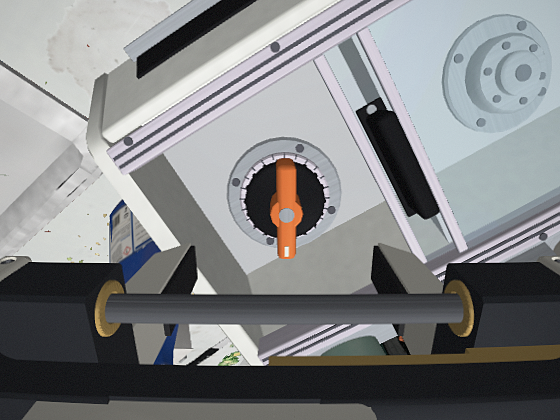

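Run:
```python
from h import *
T=np.load('w6.npz')['T']
def h(p,n): return np.round(hat(plane(ray('wrist',p,T),wor([0,0,n]),N))*1000,1)
print(h((286.5,215),-.008),h((286,163),-.012),h((287,257),-.012))
c=h((286.5,215),-.008)/1000
print(goal([c[0],c[1],.03],(-.866,.5)),goal([c[0],c[1],-.009],(-.866,.5)))
```

```text
[  0.9 -99.7  -8. ] [-31.4 -81.  -12. ] [  31.9 -117.4  -12. ]
(array([ 2.78, -0.64, -4.11]), array([-0.35,  0.04,  0.5 ])) (array([ 4.95, -1.2 , -7.31]), array([-0.35,  0.04,  0.5 ]))
```

```bash
python3 -m creep '[[[0.9,-0.2,-1.4,-0.3,0,0.5,0.1],[1.8,-0.4,-2.8,-0.3,0,0.5,0.1],[2.8,-0.6,-4.1,-0.3,0,0.5,0.1],[2.8,-0.6,-4.1,-0.3,0,0.5,0.1],[2.8,-0.6,-4.1,-0.3,0,0.5,0.1]]]' >/dev/null
python3 - <<'E'
from h import *
tool();print(goal([.0005,-.0997,-.009],(-.866,.5)))
s=arm.observe();np.savez('w7.npz',T=pose('wrist',s));cv2.imwrite('pics/w7.png',arm.get_image('wrist')[:,:,::-1])
E
```

```text
t 10.65 hatch mm [  1.  -98.3  29.1] x [-0.867  0.498  0.001] z [-0.     0.003 -1.   ] F [ 0.1 -0.2  0.6] T [ 0.094  0.491 -0.001] w 56.5 j [ 0.89  0.2  -0.8   2.38  1.55  0.2  -0.54]
(array([ 2.04, -0.68, -3.15]), array([-0.04,  0.  , -0.2 ]))
```

View pics/w7.png

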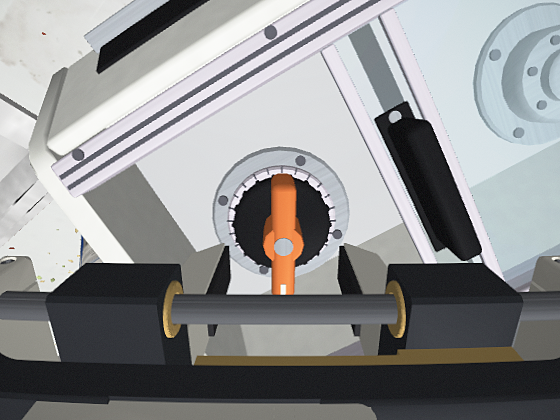

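```bash
python3 -m creep '[[[0.6,-0.3,-0.9,0,0,0,0.1],[1.3,-0.5,-2,0,0,0,0.1],[2,-0.7,-3.1,0,0,0,0.1],[2,-0.7,-3.1,0,0,0,0.1],[2,-0.7,-3.1,0,0,0,0.1]]]' >/dev/null
python3 - <<'E'
from h import *
tool();print(goal([.0005,-.0997,-.009],(-.866,.5)))
s=arm.observe();np.savez('w8.npz',T=pose('wrist',s));cv2.imwrite('pics/w8.png',arm.get_image('wrist')[:,:,::-1])
E
```

```text
t 11.2 hatch mm [   0.2 -101.3   -7. ] x [-0.867  0.499  0.001] z [-0.001  0.001 -1.   ] F [ 0.4 -0.2  0.9] T [ 0.028  0.558 -0.064] w 50.7 j [ 0.91  0.33 -0.85  2.37  1.84  0.31 -0.8 ]
(array([ 0.18,  0.12, -0.15]), array([-0.  , -0.03, -0.09]))
```

View pics/w8.png

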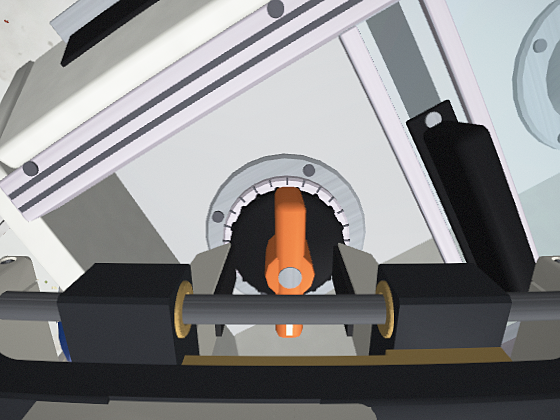

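Run:
```python
from h import *
T=np.load('w8.npz')['T']
def h(p,n): return np.round(hat(plane(ray('wrist',p,T),wor([0,0,n]),N))*1000,1)
print(h((290,278),-.008)); tool()
```

```text
[   1.8 -100.2   -8. ]
t 11.25 hatch mm [   0.5 -101.3   -6.8] x [-0.867  0.498  0.   ] z [ 0.     0.001 -1.   ] F [-0.   0.3 -0.4] T [ 0.091  0.504 -0.108] w 50.8 j [ 0.91  0.33 -0.85  2.37  1.84  0.31 -0.8 ]
```

```bash
python3 -m creep '[[[0.22,0.09,-0.19,0,0,0,0.1],[0.22,0.09,-0.19,0,0,0,-0.3],[0.22,0.09,-0.19,0,0,0,-0.75],[0.22,0.09,-0.19,0,0,0,-0.9],[0.22,0.09,-0.19,0,0,0,-0.9]]]' 45
python3 -m creep '[[[0,0,0,0,0,0,-0.9],[0,0,0,0,0,0,-0.9]]]'
python3 -c "
from h import *
tool()"
```

```text
clock: 11.75
position: [0.5093, -0.1605, 0.1507]
ee_rot: [0.957, 2.346, 0.107]
force: [-0.9, 0.3, -0.3]
width: 0.252
clock: 11.95
position: [0.5095, -0.1603, 0.1508]
ee_rot: [0.957, 2.346, 0.108]
force: [0.6, 2.0, 0.8]
width: 0.15
t 11.95 hatch mm [  1.3 -99.3 -10. ] x [-0.868  0.497 -0.   ] z [ 0.001  0.001 -1.   ] F [0.5 2.1 0.6] T [ 0.018  0.575 -0.046] w 13.8 j [ 0.9   0.34 -0.85  2.37  1.85  0.32 -0.81]
```

```bash
cat > t.py <<'E'
from h import *
s=arm.observe();C=R.from_rotvec(s['ee_rot']).as_matrix();x=M.T@C[:,0]
Ts=[]
print('t',round(s['clock'],2),'p',np.round(hat(s['position'])*1000,1),'ang',round(np.degrees(np.arctan2(x[1],x[0])),1),'TN %.3f'%(N@s['ft_torque']),'F',np.round(M.T@s['force'],1),'w',round(s['width']*92,1),'j',np.round(s['joints'],2))
E
python3 -m creep '[[[0,0,0,1.7,-0.4,-2.5,-0.9],[0,0,0,3.3,-0.9,-4.9,-0.9],[0,0,0,5,-1.3,-7.4,-0.9],[0,0,0,6.7,-1.7,-9.8,-0.9],[0,0,0,8.3,-2.2,-12.3,-0.9]]]'>/dev/null; python3 t.py
```

```text
t 12.45 p [  1.1 -99.5 -10. ] ang 135.1 TN 0.224 F [-0.1  0.9  1.4] w 13.8 j [ 0.95  0.36 -0.92  2.37  1.83  0.35 -1.04]
```

```bash
python3 -m creep '[[[0,0,0,1.7,-0.4,-2.5,-0.9],[0,0,0,3.3,-0.9,-4.9,-0.9],[0,0,0,5,-1.3,-7.4,-0.9],[0,0,0,6.7,-1.7,-9.8,-0.9],[0,0,0,8.3,-2.2,-12.3,-0.9]]]'>/dev/null; python3 t.py
python3 - <<'E'
from h import *
s=arm.observe();cv2.imwrite('pics/w9.png',arm.get_image('wrist')[:,:,::-1])
E
```

```text
t 12.95 p [  1.  -99.6 -10. ] ang 120.1 TN 0.298 F [-1.9  0.7  2. ] w 13.8 j [ 0.99  0.38 -0.97  2.37  1.81  0.38 -1.28]
```

View pics/w9.png

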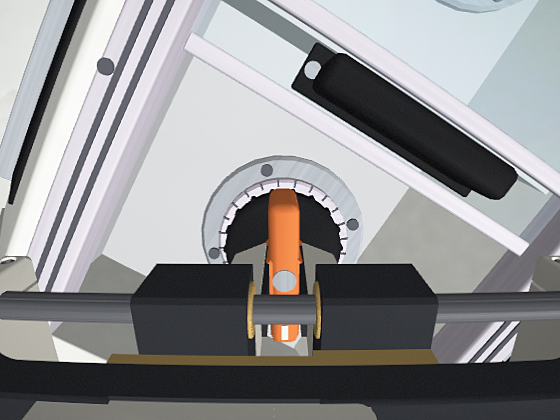

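```bash
for k in 1; do python3 -m creep '[[[0,0,0,1.4,-0.4,-2,-0.9],[0,0,0,2.8,-0.7,-4.1,-0.9],[0,0,0,4.2,-1.1,-6.1,-0.9],[0,0,0,4.2,-1.1,-6.1,-0.9]]]'>/dev/null; python3 t.py; done; python3 -m creep '[[[0,0,0,1.4,-0.4,-2,-0.9],[0,0,0,2.8,-0.7,-4.1,-0.9],[0,0,0,4.2,-1.1,-6.1,-0.9],[0,0,0,4.2,-1.1,-6.1,-0.9]]]'>/dev/null; python3 t.py
```

```text
t 13.4 p [  0.9 -99.7 -10. ] ang 112.7 TN 0.177 F [-0.6  0.1  3.3] w 13.5 j [ 1.01  0.39 -1.    2.37  1.8   0.39 -1.39]
t 13.8 p [  0.8 -99.8 -10.1] ang 105.3 TN 0.176 F [-1.9  0.6  4.5] w 13.6 j [ 1.03  0.4  -1.03  2.36  1.79  0.41 -1.51]
```

```bash
python3 -m creep '[[[0,0,0,1.4,-0.4,-2,-0.9],[0,0,0,2.8,-0.7,-4.1,-0.9],[0,0,0,4.2,-1.1,-6.1,-0.9],[0,0,0,4.2,-1.1,-6.1,-0.9]]]'>/dev/null; python3 t.py;  python3 -m creep '[[[0,0,0,1.4,-0.4,-2,-0.9],[0,0,0,2.8,-0.7,-4.1,-0.9],[0,0,0,4.2,-1.1,-6.1,-0.9],[0,0,0,4.2,-1.1,-6.1,-0.9]]]'>/dev/null; python3 t.py
```

```text
t 14.2 p [  0.7 -99.8 -10.1] ang 97.8 TN 0.127 F [-3.  -0.5  5.8] w 13.7 j [ 1.05  0.41 -1.05  2.36  1.78  0.42 -1.63]
t 14.6 p [  0.5 -99.8 -10.1] ang 90.3 TN 0.089 F [-2.8  0.1  4.8] w 13.8 j [ 1.07  0.42 -1.08  2.36  1.77  0.44 -1.75]
```

```bash
python3 - <<'E'
from h import *
s=arm.observe();cv2.imwrite('pics/w10.png',arm.get_image('wrist')[:,:,::-1])
a=[cv2.resize(cv2.imread(f'pics/w{i}.png')[140:275,200:370],None,fx=2.3,fy=2.3,interpolation=2) for i in(8,9,10)]
a=[cv2.resize(cv2.imread('pics/w6.png')[125:260,200:370],None,fx=2.3,fy=2.3,interpolation=2)]+a
cv2.imwrite('pics/cmp.png',np.vstack([np.hstack(a[:2]),np.hstack(a[2:])]))
E
python3 t.py
```

```text
t 14.65 p [  0.6 -99.8 -10.1] ang 90.4 TN 0.066 F [-3.5 -0.3  5.1] w 13.5 j [ 1.07  0.42 -1.08  2.36  1.77  0.44 -1.75]
```

View pics/cmp.png

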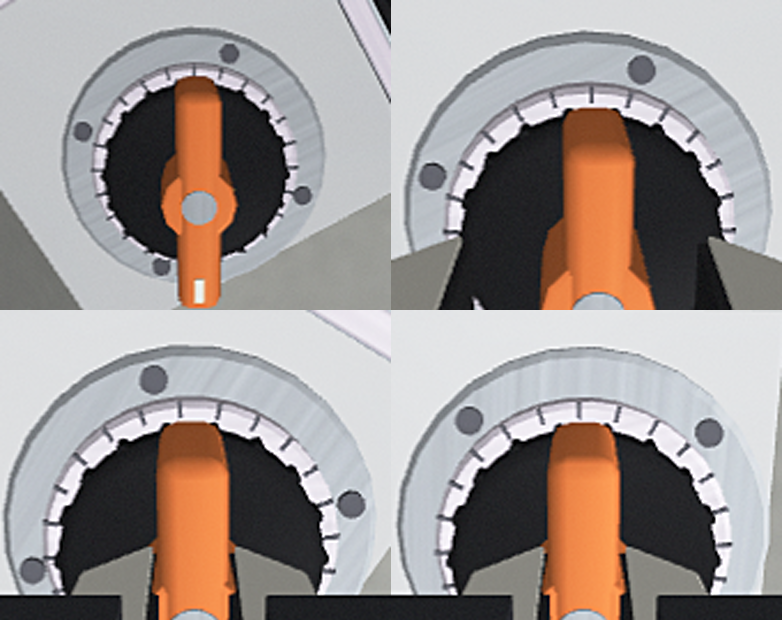

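```bash
python3 -m creep '[[[0,0,0,0,0,0,-0.4],[0,0,0,0,0,0,0.1],[0,0,0,0,0,0,0.1],[0,0,0,0,0,0,0.1]]]' >/dev/null; python3 t.py; python3 -m creep '[[[-0.5,0.1,0.8,0,0,0,0.1],[-1.7,0.4,2.5,0,0,0,0.1],[-2.8,0.7,4.1,0,0,0,0.1],[-4.4,1.2,6.6,0,0,0,0.1],[-5,1.3,7.4,0,0,0,0.1]]]' >/dev/null;python3 - <<'E'
from h import *
s=arm.observe();np.savez('w11.npz',T=pose('wrist',s));im=arm.get_image('wrist')[:,:,::-1];cv2.imwrite('pics/w11.png',im)
cv2.imwrite('pics/w11z.png',cv2.resize(im[120:290,190:380],None,fx=3.5,fy=3.5,interpolation=2))
E
python3 t.py
```

```text
t 15.05 p [  1.4 -99.6 -10.1] ang 90.3 TN 0.004 F [ 0.6 -0.3  0.5] w 41.3 j [ 1.07  0.42 -1.08  2.36  1.77  0.44 -1.75]
t 15.6 p [  -1.2 -100.9   69.9] ang 90.3 TN -0.001 F [-0.7  1.6  0.3] w 50.4 j [ 1.33  0.14 -1.2   2.36  0.99  0.21 -1.  ]
```

View pics/w11z.png

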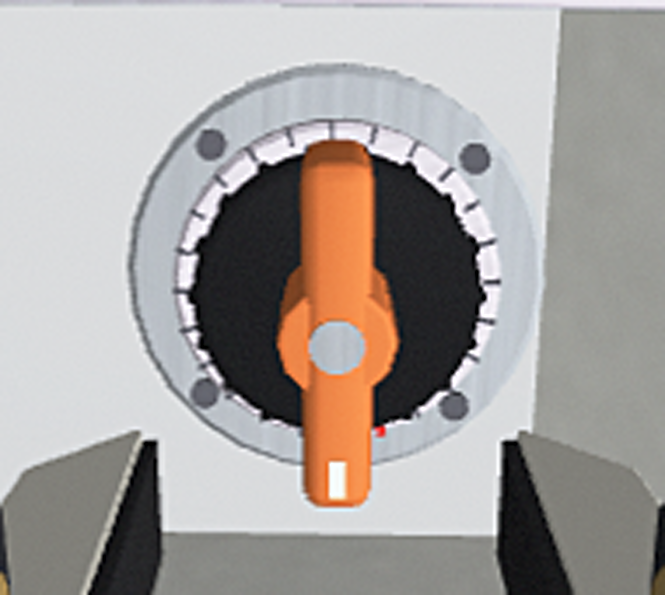

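Run:
```python
from h import *
T=np.load('w11.npz')['T'];im=cv2.imread('pics/w11.png').astype(int)
b,g,r=im[...,0],im[...,1],im[...,2]
m=((r>130)&(g<70)&(b<70)); ys,xs=np.nonzero(m); k=(xs>280)&(xs<320)&(ys>220)&(ys<260); print(xs[k],ys[k])
def h(p,n): return hat(plane(ray('wrist',p,T),wor([0,0,n]),N))*1000
cap=h((190+337/3.5,120+347/3.5),-.008); print('cap',cap)
wm=h((190+337/3.5,120+480/3.5),-.010);print('white',wm, np.degrees(np.arctan2(*(wm-cap)[[1,0]])))
bt=h((190+336/3.5,120+150/3.5),-.012); print('bar end',bt,np.degrees(np.arctan2(*(bt-cap)[[1,0]])))
p=(190+381/3.5,120+431/3.5)
for n in(-.04,-.045,-.05):
    q=h(p,n);d=q-cap;print(n,q,np.hypot(d[0],d[1]),np.degrees(np.arctan2(d[1],d[0])))
    for p2 in((333,130),(375,135),(415,149),(291,133)):
        q=h((190+p2[0]/3.5,120+p2[1]/3.5),n);d=q-cap;print('  tick',np.hypot(d[0],d[1]),np.degrees(np.arctan2(d[1],d[0])))
```

```text
[296 298 299 299] [240 242 242 243]
cap [ 8.61669383e-02 -1.00662039e+02 -8.00000000e+00]
white [   0.30323837 -130.73296825  -10.        ] -89.58640916266663
bar end [ -0.34940646 -62.05973525 -12.        ] 90.64647588740822
-0.04 [  10.66362849 -133.08299685  -40.        ] 34.102803732634655 -71.93088665619366
  tick 37.70296571401795 91.4666912811244
  tick 37.532020024807935 77.62094944417018
  tick 37.58830226306519 63.618297569929496
  tick 38.317705101410056 105.07064976768282
-0.045 [  10.9052377  -135.32840779  -45.        ] 36.31541602004715 -72.66731345867514
  tick 36.85315831850018 91.48209569592963
  tick 36.72483469562369 77.03846333911457
  tick 36.9243123592392 62.47181726113762
  tick 37.529346561955194 105.66002391031704
-0.05 [  11.14684692 -137.57381873  -50.        ] 38.53333815838471 -73.31906256815134
  tick 36.003353712649876 91.49822730768325
  tick 35.92161536032683 76.42986279418855
  tick 36.27564444497627 61.28384497363476
  tick 36.74512924199751 106.27462235854904
```

```bash
python3 -m creep '[[[1.1,-0.3,-1.7,0,0,0,0.1],[2.2,-0.6,-3.3,0,0,0,0.1],[3.3,-0.9,-4.9,0,0,0,0.1],[4.2,-1.1,-6.2,0,0,0,0.1],[4.2,-1.1,-6.2,0,0,0,0.1]]]' >/dev/null; python3 -c "
from h import *
tool();print(goal([.0008,-.0997,-.0095],(0,1)))"
```

```text
t 16.1 hatch mm [  -1.8 -100.3   -9.9] x [-0.003  1.     0.004] z [-0.006  0.004 -1.   ] F [-1.   0.7  0.8] T [-0.011  0.592  0.049] w 50.7 j [ 0.94  0.35 -0.89  2.37  1.82  0.33 -1.82]
(array([0.2 , 0.01, 0.18]), array([-0.19, -0.31, -0.27]))
```

```bash
python3 -m creep '[[[0.1,0,0.1,0,0,0,0.1],[0.2,0,0.15,0,0,0,0.1],[0.2,0,0.15,0,0,0,-0.4],[0.2,0,0.15,0,0,0,-0.9],[0.2,0,0.15,0,0,0,-0.9]]]' 45 >/dev/null; python3 t.py; python3 -m creep '[[[0,0,0,0,0,0,-0.9],[0,0,0,0,0,0,-0.9],[0,0,0,0,0,0,-0.9]]]' >/dev/null; python3 t.py
```

```text
t 16.6 p [   1.6 -101.3   -6.6] ang 90.1 TN 0.038 F [-0.2 -0.2  0.2] w 31.2 j [ 0.93  0.34 -0.88  2.37  1.79  0.32 -1.8 ]
t 16.9 p [   0.6 -101.    -7.1] ang 90.2 TN 0.084 F [-2.4 -0.5  5.9] w 13.6 j [ 0.93  0.34 -0.88  2.37  1.79  0.32 -1.8 ]
```

Turn on a further 4° at a time, watching torque.

```bash
python3 -m creep '[[[0,0,0,1.1,-0.3,-1.6,-0.9],[0,0,0,2.2,-0.6,-3.3,-0.9],[0,0,0,2.2,-0.6,-3.3,-0.9]]]' >/dev/null; python3 t.py;python3 -m creep '[[[0,0,0,1.1,-0.3,-1.6,-0.9],[0,0,0,2.2,-0.6,-3.3,-0.9],[0,0,0,2.2,-0.6,-3.3,-0.9]]]' >/dev/null; python3 t.py
python3 - <<'E'
from h import *
s=arm.observe();np.savez('w12.npz',T=pose('wrist',s));im=arm.get_image('wrist')[:,:,::-1];cv2.imwrite('pics/w12.png',im)
cv2.imwrite('pics/w12z.png',cv2.resize(im[130:290,190:380],None,fx=3.5,fy=3.5,interpolation=2))
E
```

```text
t 17.2 p [   0.4 -101.1   -7.1] ang 86.1 TN -0.003 F [-2.1 -0.6  8.5] w 13.8 j [ 0.95  0.34 -0.9   2.37  1.79  0.33 -1.86]
t 17.5 p [   0.3 -101.    -7.1] ang 82.1 TN 0.078 F [-3.6 -1.   7.6] w 13.7 j [ 0.96  0.35 -0.92  2.37  1.79  0.34 -1.93]
```

View pics/w12z.png

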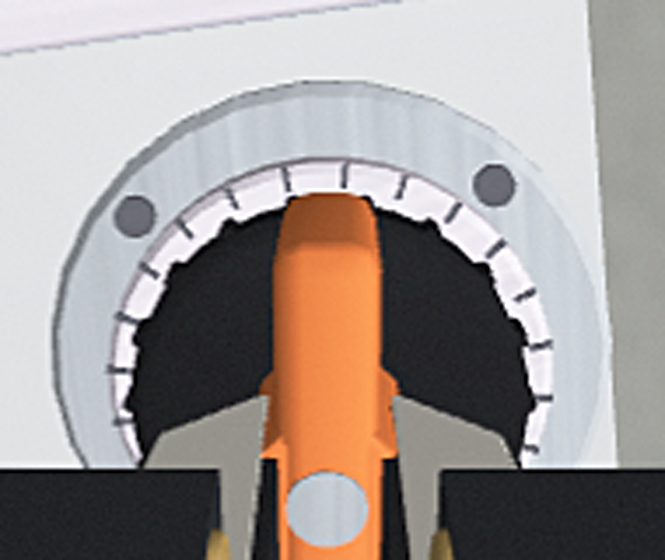

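```bash
python3 -m creep '[[[0,0,0,0,0,0,-0.4],[0,0,0,0,0,0,0.1],[0,0,0,0,0,0,0.1],[0,0,0,0,0,0,0.1]]]' >/dev/null; python3 t.py; python3 -m creep '[[[-0.5,0.1,0.8,0,0,0,0.1],[-1.7,0.4,2.5,0,0,0,0.1],[-2.8,0.7,4.1,0,0,0,0.1],[-4.4,1.2,6.6,0,0,0,0.1],[-5,1.3,7.4,0,0,0,0.1]]]' >/dev/null;python3 - <<'E'
from h import *
s=arm.observe();np.savez('w13.npz',T=pose('wrist',s));im=arm.get_image('wrist')[:,:,::-1];cv2.imwrite('pics/w13.png',im)
cv2.imwrite('pics/w13z.png',cv2.resize(im[120:290,190:380],None,fx=3.5,fy=3.5,interpolation=2))
E
python3 t.py
```

```text
t 17.95 p [   1.5 -100.9   -7.2] ang 82.1 TN 0.046 F [-0.1 -0.4 -0.4] w 41.2 j [ 0.96  0.35 -0.92  2.36  1.79  0.33 -1.93]
t 18.5 p [   0.3 -105.5   68.6] ang 81.9 TN 0.009 F [-0.8  3.7  0.9] w 50.6 j [ 1.23  0.12 -1.08  2.36  0.91  0.18 -1.06]
```

View pics/w13z.png

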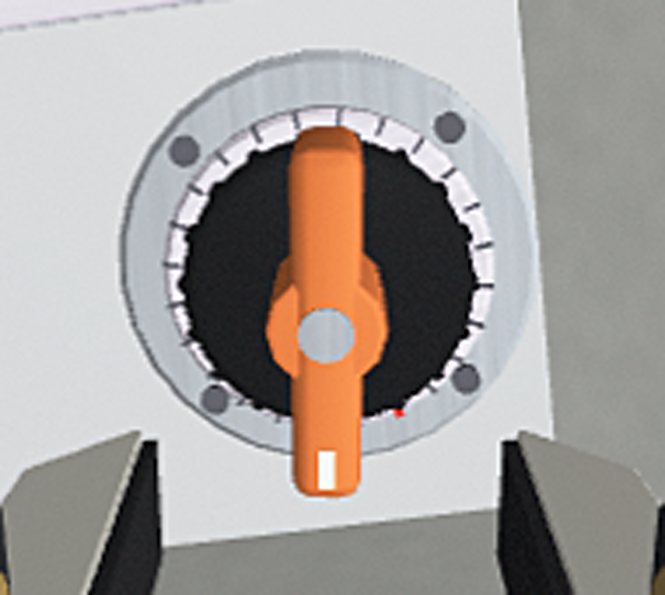

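```bash
python3 -m creep '[[[0,0,0,0,0,0,0.5],[0,0,0,0,0,0,1]]]' >/dev/null;python3 -c "
from h import *
tool();print(goal([.001,-.0155,.085],(0,1)))"
```

```text
t 18.7 hatch mm [   0.5 -104.9   66.6] x [ 0.142  0.99  -0.005] z [-0.005 -0.004 -1.   ] F [-0.8 -0.1 -0.6] T [-0.05   0.635  0.021] w 62.8 j [ 1.21  0.12 -1.06  2.36  0.94  0.18 -1.1 ]
(array([1.27, 8.91, 1.53]), array([-4.4 ,  0.84,  6.81]))
```

```bash
python3 -m creep '[[[-0.5,1,1.5,-1.5,0.3,2.3,1],[0.3,4,1.5,-3,0.6,4.5,1],[0.9,7,1.5,-4.4,0.8,6.8,1],[1.3,8.9,1.5,-4.4,0.8,6.8,1],[1.3,8.9,1.5,-4.4,0.8,6.8,1]]]' >/dev/null;python3 -c "
from h import *
tool();print(goal([.001,-.0155,.05],(0,1)),goal([.001,-.0155,.028],(0,1)))
s=arm.observe();np.savez('w14.npz',T=pose('wrist',s));im=arm.get_image('wrist')[:,:,::-1];cv2.imwrite('pics/w14.png',im)"
```

```text
t 19.2 hatch mm [  1.6 -11.1  84.8] x [-0.005  1.     0.005] z [ 0.002  0.005 -1.   ] F [-0.3  0.6 -0.3] T [ 0.04   0.587 -0.035] w 91.7 j [ 1.01  0.07 -1.14  2.35  1.01  0.32 -1.27]
(array([ 1.78, -0.92, -2.89]), array([-0.05,  0.13, -0.43])) (array([ 3.  , -1.23, -4.69]), array([-0.05,  0.13, -0.43]))
```

View pics/w14.png

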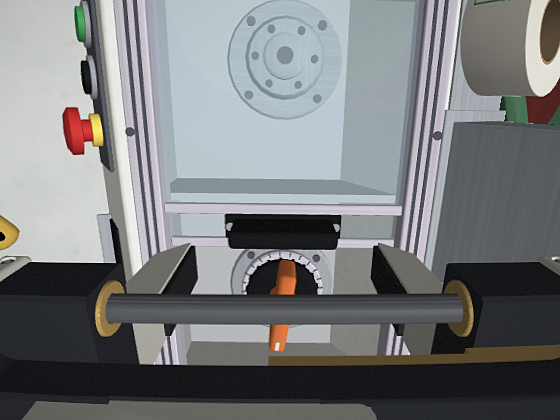

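```bash
python3 -c "
from h import *
T=np.load('w14.npz')['T']
print([np.round(hat(plane(ray('wrist',p,T),wor([0,0,.03]),N))*1000,1) for p in((283,247),(283,230),(229,240),(337,240))])"
python3 -m creep '[[[0.6,-0.5,-1,0,0,0,1],[1.8,-0.9,-2.9,0,0,0,1],[2.4,-1.1,-3.8,0,0,0,1],[3,-1.2,-4.7,0,0,0,1],[3,-1.2,-4.7,0,0,0,1]]]' >/dev/null;python3 -c "
from h import *
tool();print(goal([.001,-.0155,.028],(0,1)))"
```

```text
[array([  0.7, -21.2,  30. ]), array([ 0.7, -9.6, 30. ]), array([-33.6, -16.6,  30. ]), array([ 35. , -16.3,  30. ])]
t 19.75 hatch mm [ -0.9 -19.   26.5] x [-0.001  1.     0.002] z [-0.003  0.002 -1.   ] F [-0.3  0.2  0. ] T [0.05  0.548 0.014] w 91.6 j [ 0.81  0.27 -1.    2.37  1.52  0.43 -1.75]
(array([0.15, 0.32, 0.23]), array([-0.1 , -0.13, -0.1 ]))
```

```bash
python3 -m creep '[[[0.15,0.32,0.2,0,0,0,1],[0.15,0.32,0.2,0,0,0,0.6],[0.15,0.32,0.2,0,0,0,0.2],[0.15,0.32,0.2,0,0,0,0.2],[0.15,0.32,0.2,0,0,0,0.2]]]' 20 >/dev/null;python3 t.py; python3 -m creep '[[[-0.25,-0.97,0,0,0,0,0.2],[-0.63,-2.42,0,0,0,0,0.2],[-1.0,-3.87,0,0,0,0,0.2],[-1.36,-5.23,0,0,0,0,0.2],[-1.64,-6.3,0,0,0,0,0.2]]]'>/dev/null; python3 t.py
```

```text
t 20.25 p [  1.  -15.9  29.5] ang 90.0 TN -0.077 F [-2.9  0.3  6.5] w 69.9 j [ 0.81  0.26 -1.01  2.36  1.5   0.43 -1.74]
t 20.75 p [  0.5 -80.4  29.8] ang 90.1 TN -0.251 F [-4.2  3.4 16.3] w 70.1 j [ 0.97  0.23 -0.95  2.38  1.54  0.28 -1.61]
```

```bash
python3 -m creep '[[[-0.4,-1.5,-0.1,0,0,0,0.2],[-0.85,-3.2,-0.15,0,0,0,0.2],[-1.25,-4.8,-0.15,0,0,0,0.2],[-1.55,-6,-0.15,0,0,0,0.2],[-1.7,-6.5,-0.15,0,0,0,0.2]]]'>/dev/null; python3 t.py;python3 -m creep '[[[0,0,0,0,0,0,0.2],[-0.05,-0.2,0,0,0,0,0.2],[-0.05,-0.2,0,0,0,0,0.2]]]'>/dev/null; python3 t.py
```

```text
t 21.25 p [   0.  -148.4   28.8] ang 90.1 TN 0.180 F [-4.   7.7 22.7] w 69.6 j [ 1.13  0.24 -0.89  2.36  1.51  0.15 -1.4 ]
t 21.55 p [   0.  -148.4   28.8] ang 90.1 TN -0.126 F [-4.8  5.7 28.2] w 69.8 j [ 1.14  0.24 -0.9   2.36  1.5   0.15 -1.39]
```

```bash
python3 -m creep '[[[0,0,0,0,0,0,0.6],[0,0,0,0,0,0,1],[0,0,0,0,0,0,1],[0,0,0,0,0,0,1]]]' >/dev/null; python3 t.py;python3 -m creep '[[[-0.5,0.13,0.8,0,0,0,1],[-1.1,0.3,1.6,0,0,0,1],[-2.2,0.6,3.3,0,0,0,1],[-3.3,0.9,4.9,0,0,0,1],[-5,1.3,7.4,0,0,0,1]]]' >/dev/null; python3 t.py; python3 -c "
from h import *
s=arm.observe();np.savez('w15.npz',T=pose('wrist',s));im=arm.get_image('wrist')[:,:,::-1];cv2.imwrite('pics/w15.png',im)
cv2.imwrite('pics/t15.png',cv2.resize(arm.get_image('top')[140:300,150:400,::-1],None,fx=3.2,fy=3.2,interpolation=2))"
```

```text
t 21.95 p [   1.2 -150.1   28. ] ang 90.0 TN -0.005 F [ 0.1 -0.5 -0.4] w 90.3 j [ 1.14  0.24 -0.9   2.36  1.5   0.15 -1.39]
t 22.45 p [  -9.4 -162.6   77.6] ang 89.8 TN -0.051 F [ 0.2 -0.6 -0.2] w 91.7 j [ 1.51  0.13 -1.19  2.34  0.53  0.19 -0.4 ]
```

View pics/w15.png

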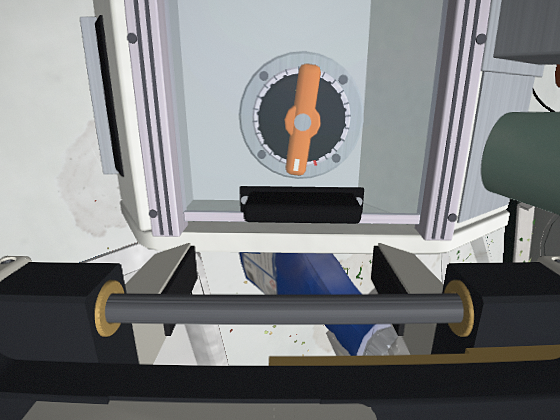

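View pics/t15.png

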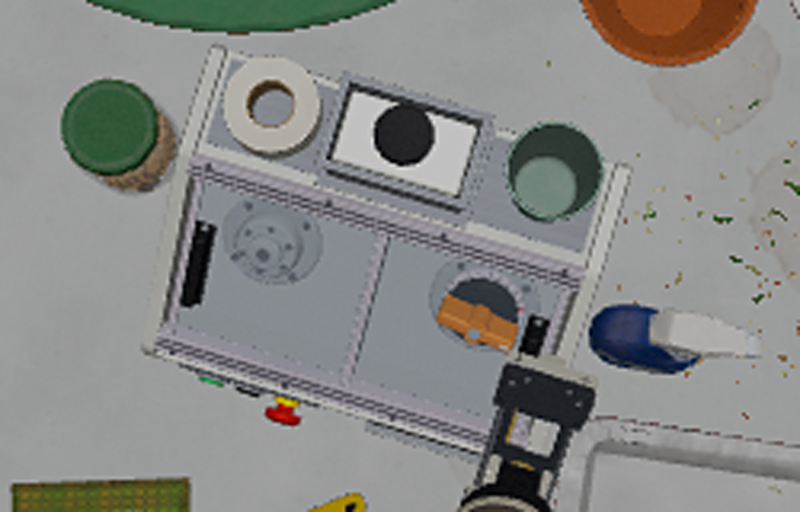

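```bash
python3 -m creep '[[[-1.5,1,2,0,0,0,1],[-3,2,4,0,0,0,1],[-5,3,6,0,0,0,1],[-7,3.5,7,0,0,0,1],[-8,4,8,0,0,0,1]]]' >/dev/null; python3 -m creep '[[[0,0,0,0,0,0,1],[0,0,0,0,0,0,1]]]' >/dev/null; python3 t.py
python3 - <<'E'
from h import *
s=arm.observe();T=pose('wrist',s);np.savez('w16.npz',T=T);im=arm.get_image('wrist')[:,:,::-1];cv2.imwrite('pics/w16.png',im)
t=arm.get_image('top')[:,:,::-1];cv2.imwrite('pics/t16.png',cv2.resize(t[140:300,150:400],None,fx=3.2,fy=3.2,interpolation=2))
t0=cv2.imread('pics/top0.png')
for nm,(x0,x1,y0,y1) in dict(spray=(330,392,230,262),jar=(165,206,160,202),roll=(218,252,155,190),beaker=(305,342,175,212)).items():
    print(nm,np.abs(t[y0:y1,x0:x1].astype(int)-t0[y0:y1,x0:x1]).max(axis=2).mean().round(1))
g=t.max(axis=2)
for im2,n in((t0,'before'),(t,'after')):
    g=im2.max(axis=2);m=np.zeros(g.shape,np.uint8);m[195:275,195:340]=g[195:275,195:340]<45
    k,l,st,c=cv2.connectedComponentsWithStats(m);print(n,[(st[i].tolist(),c[i].round(1).tolist()) for i in range(1,k) if st[i,4]>25])
E
```

```text
t 23.25 p [ -56.6 -172.2  139.9] ang 89.5 TN -0.045 F [ 0.8 -0.4 -0.4] w 91.9 j [ 1.51 -0.16 -0.95  2.37 -0.52  0.41  0.68]
spray 2.9
jar 2.6
roll 2.8
beaker 2.7
before [([207, 209, 10, 27, 153], [211.3, 222.5]), ([309, 239, 13, 28, 165], [314.1, 252.0])]
after [([207, 209, 10, 27, 153], [211.3, 222.5]), ([309, 239, 13, 28, 162], [314.2, 252.0])]
```

View pics/w16.png

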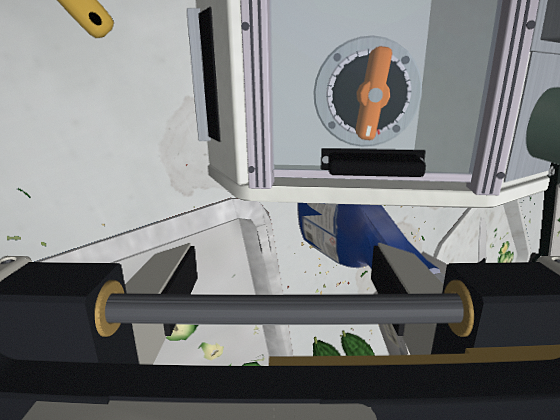

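View pics/t16.png

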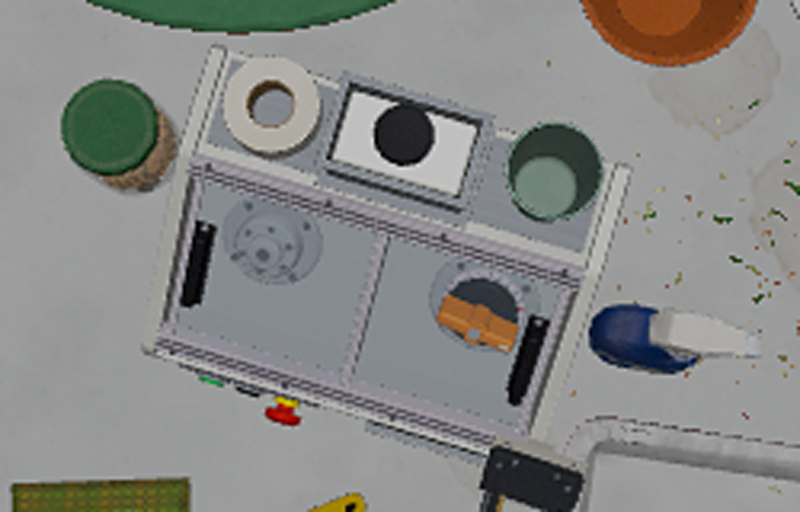

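Run:
```python
from h import *
for f,cap,wm,red in(('w13',(326,335),(327,470),(400,413)),):
    T=np.load(f+'.npz')['T']
    h=lambda p,n: hat(plane(ray('wrist',(190+p[0]/3.5,120+p[1]/3.5),T),wor([0,0,n]),N))*1000
    c=h(cap,-.008)
    a=lambda q:np.degrees(np.arctan2(*(q-c)[[1,0]]))
    for n in(-.04,-.045): print(a(h(wm,-.010)),a(h((327,140),-.012)),a(h(red,n)),[a(h(t,n))for t in((299,117),(339,117),(382,125))])
T=np.load('w5.npz')['T'];h=lambda p,n: hat(plane(ray('wrist',p,T),wor([0,0,n]),N))*1000
c=h((282.5,220),-.008);a=lambda q:np.degrees(np.arctan2(*(q-c)[[1,0]]));print('start',a(h((282.5,183),-.01)),a(h((284,158),-.042)))
```

```text
-97.6519447001867 81.73077567377075 -69.18763953523344 [np.float64(90.93293077522533), np.float64(78.07293498588706), np.float64(63.908206824334734)]
-97.6519447001867 81.73077567377075 -70.39806896400584 [np.float64(91.34778545020056), np.float64(77.94656505679745), np.float64(63.192192580186195)]
start -29.83050599107332 -31.308494927146075
```

```bash
python3 -c "
from cell import arm
print(arm.sign_off())"
```

```text
the job is handed in; nothing more can be done
None
```

I slid the right window fully aside, turned the knob clockwise past the first click, then slid the window shut again. I handed the job in at about 23 s, with the arm clear of everything.

- **Windows:** the right window travelled 132 mm each way until it met its stop. In the final top view both grips are back where they started, to within about 0.1 pixel.
- **Clutch:** the knob turned about 68° in total. After release, the white mark stands about 27° (0.47 rad) ahead of the ring's red mark. That puts it in the first notch and well short of the second click at 0.75 rad.
- **Surroundings:** the bottle, jar, beaker and label roll show no change between the first and last top views.

**Checks that were less clear:**
- **Torque:** the torque reading was noisy and never showed a sharp click. I read at most 0.30 N m, since readings come only at the end of each move.
- **Regrasp:** I let go once at about 16° of slip to look at the marks, then gripped again and turned the last 8°. The click is therefore judged from the marks, not from the torque.
- **Slip estimates:** counting the ring's ticks gave 25–26°, while casting the marks into position gave 27–28°. Both fall within the notch.

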